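Lever open the snapped battery cover of a bench meter

ROBOT

A 6-joint arm with a two-finger parallel gripper is mounted at the origin on a cart in front of the work surface, level with it; the furniture and walls round the work are solid. World frame = base frame: x ahead of the robot, y to its left, z up, the work surface at z = 0. Lengths are in m, angles in rad, forces in N, time in s.
With the tool pointing down it reaches from about 0.4 to 0.825 m from the base axis. Payload 7 kg.
Tool frame: the origin (TCP) lies on the centre line of the jaws, within the pads' length; the fingertips stand arm.tip_reach ahead of it and the grasp point (between the pads) lies 5 mm behind it (arm.tip_reach is the distance from the TCP to the fingertips, in m); z points along the fingers, y is the line along which they close (so a half turn about z gives the same grasp; the last joint's range is limited). The gripper opens to 88 mm and grips with 3 to 60 N. Pads are 19 mm wide; open, the fingers measure 130 mm over their backs; the gripper's body (78 mm by 193 mm) begins 47 mm behind the grasp point.
Start: joints at [1.471, 0.359, 0.012, 0, -1.224, -0.288], TCP at [0.255, 0.625, 0.21] pointing down, gripper open.
Joint ranges: [-3.07, 3.07], [-1.43, 2.12], [-1.02, 1.25], [-3.03, 1.67], [-3.05, -0], [-3.03, 3.03]. Speed limits (rad/s): [2.39, 2.39, 3.01, 3.14, 3.14, 3.14].

INTERFACE

Orientations are given as [roll, pitch, yaw] about the fixed x, y, z axes, in that order (R = Rz(yaw) Ry(pitch) Rx(roll)).
In Python, from station import status, optics, order, arm gives the robot as it stands. The module is installed in compiled form; this text tells all that it offers.
- The arm moves only by the shell command python3 -m jog 'ROWS' [FORCE]. ROWS is JSON, a list of rows, each a list of 3 entries, a list of its own where there are three numbers: the gripper command: -1 is shut, 1 is fully open, values between are in proportion, then the shift along the tool's x, y, z in mm, then the turn about the tool's z in rad. A call has 1 to 20 rows; each row is the pose to reach, as a shift and turn from the pose commanded when the call began, along the tool's axes at that moment; what a row does not reach only later rows make up. A row lasts 1/8 s, in which the tool goes at most 62.5 mm and 10.7 degrees, less where a joint would pass 70% of its speed; a pose out of reach is approached as far as the arm can. A call with a gripper value outside its range is refused whole. The fingers move at their own pace and stop on an object; FORCE is the grip in N (left out, the last holds). Time passes only in rows, so rows that repeat a pose let the fingers close. It gives the time, the measured TCP pose, the force, the opening and the grip force at its end, in the units of the state.
- status.get_state(): the state, without advancing time (a new reading comes with each control period).
- optics.grab_frame(name): name is "scene" or "top"; returns a dict with "color" (384x512x3 uint8, red, green, blue), "mtx" (3x3 intrinsics, pixels), "k1" (the pictures are not rectified: a ray, as slopes to the right and down, at radius r is drawn at 1 + k1 r^2 times it, then the intrinsics apply), "cam_to_world" (4x4, takes a point from camera to world coordinates). Camera axes: x right, y down, z forward; pixel columns grow to the right and rows downward; lengths in m; the calibration is good to about 2 mm. A picture is of the moment at which its call begins. There is no depth.
- order.job_done(): hands the job in; it is judged then, once.
The state is a dict: "t": time; "q": joint angles; "qd": joint speeds; "joint_efforts": joint torques, N m; "eef_pos": TCP position; "ee_rot": TCP orientation; "force": force on the tool from outside, world axes, zero at the start; "moment": the same for the moment, N m; "width": finger opening in m; "gripper_force": force on a finger pad.
Only numpy, scipy, OpenCV 4.12 (cv2) and the standard library are available. Lean on these libraries where they do the work, as an engineer would, in place of code of your own. Each camera call takes 0.05 s, during which the arm holds its last target. There are 200 camera calls.

TASK

The bench meter's battery cover is snapped shut. Take the pry bar, put its blade into the notch in the meter's front and lever the cover up off its catch, then swing the cover fully back past upright with the bar, so that the cells lie open. Do not touch the cover with the gripper and leave the things around alone; at the end the pry bar lies flat inside the tool tray.

Things in the scene. Friction and masses are not known exactly. Their poses are not given: they have to be found in the camera images.
- meter: Bench meter, fixed to the worktop: grey box 130 (x) x 150 (y) x 100 mm tall. Origin: centre of its underside; its front (with the pry notch) faces its own -x, z up. A hinged battery cover closes the front 94 mm of its top; beneath is an open bay with four cells.
- notch (a point): Centre of the pry notch, an opening 44 mm wide (y) and 9 mm high, on the outer face of the meter's front wall. Its sill, the top edge of the 4 mm thick wall and the fulcrum for the blade, is 4.5 mm below this point, 91 mm above the worktop; the shut cover's underside is 4.5 mm above it. Behind the wall the bay is free for 90 mm in x, down to 78 mm above the worktop. Axes as the meter's.
- hinge_line (a point): Middle of the cover's hinge line, which runs along the meter's y, 92 mm behind the notch (meter +x), 100 mm above the worktop.
- cover (a joint): Angle of the battery cover about its hinge, rad: 0 shut, 1.57 upright, 1.95 fully back at its stop. A sprung catch inside the front wall holds it shut: about 9 N upward at its front edge (16 N at 55 mm from the hinge) frees it, and the catch lets go at about 0.05 rad. Beyond that there is only light hinge friction (about 1 N at the edge): it stays where it is left.
- cover_edge (a point): Middle of the cover's free front edge, 94 mm from the hinge line; when shut it is right above the notch, 102.5 mm above the worktop. The cover is a flat grey plastic plate 94 x 149 x 4 mm, flush with the housing.
- bar_handle (a point): Loose pry bar, 90 g: centre of its handle, 12 mm above the underside; x points to the blade, z up. Wooden flat-sided handle 100 (x) x 20 (y) x 24 mm, to grip across its 20 mm; centre of mass about 30 mm from this point towards the blade. A straight flat steel blade, 12 mm wide (y), 4 mm thick, runs on from the handle's front at mid height; 175 mm long in all.
- bar_tip (a point): End of the pry bar's blade, 125 mm along x from the handle's centre, at the same height. Axes as the handle's.
- tray: Aluminium tool tray, fixed to the worktop, open on top: outside 250 (x) x 120 (y) x 18 mm, walls and floor 4 mm. Origin: centre of its underside.
- bar: The pry bar; origin under its handle's centre on the underside, x to the blade.
- sample_pot_1: Bystander: screw pot with white lid, 51 mm across, 59 mm tall, left of the meter. Origin: centre of its underside.
- vial_2: Bystander: small dark vial, 22 mm across, 50 mm tall, in front of the meter. Origin: centre of its underside.
- cell_box: Bystander: small black box, 47x58x28 mm, in front of the meter. Origin: centre of its underside.
- bottle_100: Bystander: clear bottle with blue cap, 56 mm across, 105 mm tall, right of the meter. Origin: centre of its underside.
- tube_15a: Bystander: capped tube lying down, 21x120x21 mm, beside the pry bar. Origin: centre of its underside.
- sample_pot_0: Bystander: screw pot with blue lid, 51 mm across, 59 mm tall, behind on the right. Origin: centre of its underside.
- travel_cup: Bystander: take-away cup, 74 mm across, 155 mm tall, behind on the left. Origin: centre of its underside.

How it is judged:
By the outcome, as a careful person would: the job done as asked, in the order asked, and still so for the second after the job is handed in, with the robot touching nothing.
It also fails if it takes over 59 s, if anything falls off the work surface, if the arm or the gripper's body presses on something with over 40 N, if the wrist force passes 120 N, or if a joint passes its speed limit or range.

## Working session

There is one attempt and no reset: what is moved stays moved. The work goes in short steps, Python scripts to look and compute and a shell command to move; the robot and the scene stay as the last step left them, time stands still between calls to the robot, and variables do not carry over. Pictures are saved under pics/ and viewed, at most 10 in all, crops included, and the job is handed in when it is done.

```bash
mkdir -p pics
python3 - <<'E'
from station import status, optics, order, arm
import cv2,numpy as np
print(status.get_state()); print([a for a in dir(arm) if a[0]!='_'], getattr(arm,'tip_reach',None))
for n in("scene","top"):
    f=optics.grab_frame(n); cv2.imwrite(f'pics/{n}0.png',f['color'][:,:,::-1]); print(n,f['mtx'].tolist(),f['k1'],np.round(f['cam_to_world'],4).tolist())
E
```

```text
{'t': 0.0, 'q': array([ 1.47111965e+00,  3.59387012e-01,  1.10458954e-02, -3.27565528e-04,
       -1.22409988e+00, -2.88105853e-01]), 'qd': array([ 8.35408069e-05,  4.85876230e-04, -2.84629075e-03,  1.39213694e-03,
        1.65707914e-03,  6.27761347e-04]), 'joint_efforts': array([-4.30179380e-04, -5.82731795e+01,  2.93040276e+01,  6.99705765e+00,
        6.80319834e-03, -1.55247690e-04]), 'eef_pos': array([0.25507802, 0.62438443, 0.20882106]), 'ee_rot': array([ 3.13992827e+00, -1.72112992e-04, -3.87893946e-01]), 'force': array([1.00402541e+00, 1.14397844e+00, 9.89305850e-05]), 'moment': array([0.03188448, 0.02737493, 0.00631725]), 'gripper_force': 0.0, 'width': 0.08772560893976274}
['Unreachable', 'tip_reach'] 0.014
scene [[372.5891181663154, 0.0, 259.731192107665], [0.0, 372.5891181663154, 190.94631428581093], [0.0, 0.0, 1.0]] -0.11631153345454213 [[0.7962, -0.3047, 0.5228, -0.0087], [-0.605, -0.4109, 0.682, -0.7388], [0.0071, -0.8593, -0.5115, 0.6816], [0.0, 0.0, 0.0, 1.0]]
top [[349.71925937583956, 0.0, 248.35417549563905], [0.0, 349.71925937583956, 192.9662490581669], [0.0, 0.0, 1.0]] -0.0366650750508785 [[0.0211, -0.991, 0.1321, 0.4355], [-0.9997, -0.0193, 0.0147, 0.0167], [-0.012, -0.1324, -0.9911, 1.2804], [0.0, 0.0, 0.0, 1.0]]
```

View pics/scene0.png

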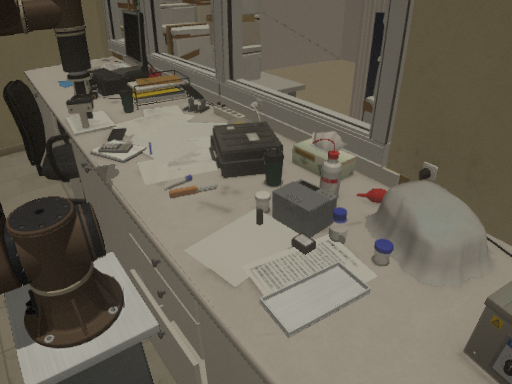

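View pics/top0.png

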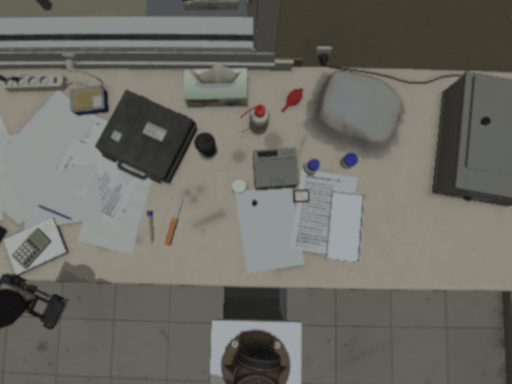

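The scene view shows the meter at about (304,207), the bar at (192,190) and the tray at (316,296). In the top view the meter is at (275,168), the bar at (172,228), the tube at (151,225) and the tray at (345,227). Next I crop in closer.

```bash
cat > h.py <<'E'
import numpy as np,cv2
from station import status, optics
def undist(f,uv):
    m=f['mtx'];k=f['k1'];uv=np.atleast_2d(np.float64(uv))
    return cv2.undistortPoints(uv.reshape(-1,1,2),m,np.array([k,0,0,0,0.])).reshape(-1,2)
def ray(f,uv,z):
    p=undist(f,uv);T=f['cam_to_world'];d=np.c_[p,np.ones(len(p))]@T[:3,:3].T;o=T[:3,3]
    return o+d*((z-o[2])/d[:,2])[:,None]
def proj(f,P):
    T=np.linalg.inv(f['cam_to_world']);P=np.atleast_2d(P)
    r,_=cv2.Rodrigues(T[:3,:3]);return cv2.projectPoints(np.float64(P),r,T[:3,3],f['mtx'],np.array([f['k1'],0,0,0,0.]))[0].reshape(-1,2)
def crop(f,x0,y0,x1,y1,s,name):
    c=cv2.resize(f['color'][y0:y1,x0:x1,::-1],None,fx=s,fy=s,interpolation=cv2.INTER_CUBIC);return c
E
python3 - <<'E'
from h import *
s=optics.grab_frame("scene");t=optics.grab_frame("top")
a=crop(s,150,150,350,350,3,'')[:600]
b=crop(t,130,130,370,280,3.3,'')
cv2.imwrite('pics/a.png',crop(s,155,165,381,335,3.5,''));cv2.imwrite('pics/b.png',b)
for n,f,z in(('s',s,.012),('t',t,.012)):
    hsv=cv2.cvtColor(f['color'],cv2.COLOR_RGB2HSV)
    m=cv2.inRange(hsv,(5,120,70),(20,255,255))
    k,l,st,c=cv2.connectedComponentsWithStats(m)
    for i in range(1,k):
        if st[i,4]>25: print(n,st[i],c[i],ray(f,c[i],z));
E
```

```text
s [196   0  14   5  34] [200.97058824   2.73529412] [[5.87254956 9.87006132 0.012     ]]
s [176  35  21   3  39] [183.92307692  35.97435897] [[2.22409225 3.77654428 0.012     ]]
s [182  50  17   9  55] [190.92727273  54.58181818] [[1.68984503 2.57629692 0.012     ]]
s [136  75  46  11 271] [158.07380074  79.74538745] [[1.03878127 1.85513074 0.012     ]]
s [295 148  20  13  69] [304.46376812 153.73913043] [[1.01510391 0.28674764 0.012     ]]
s [169 186  28  11 128] [183.34375  190.453125] [[0.46121246 0.31726737 0.012     ]]
t [166 219  11  25 117] [170.94871795 230.92307692] [[0.46026619 0.31313777 0.012     ]]
```

View pics/a.png

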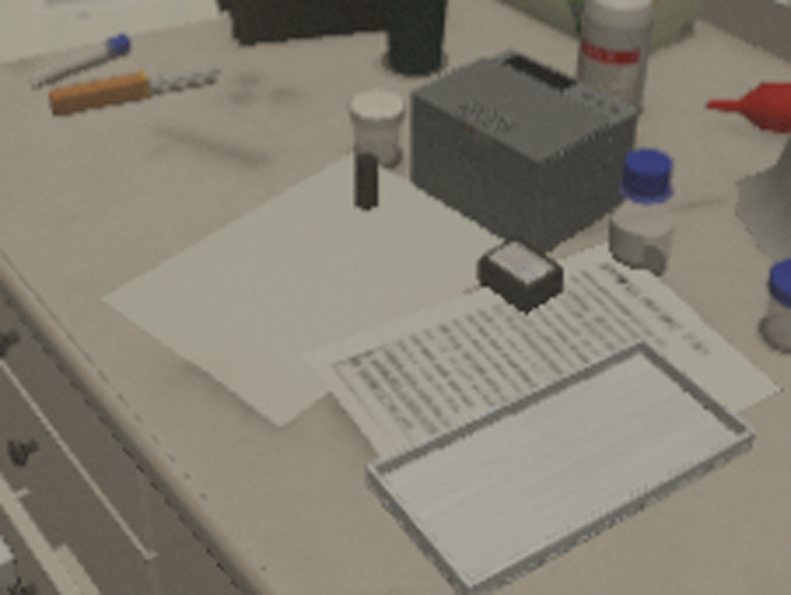

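View pics/b.png

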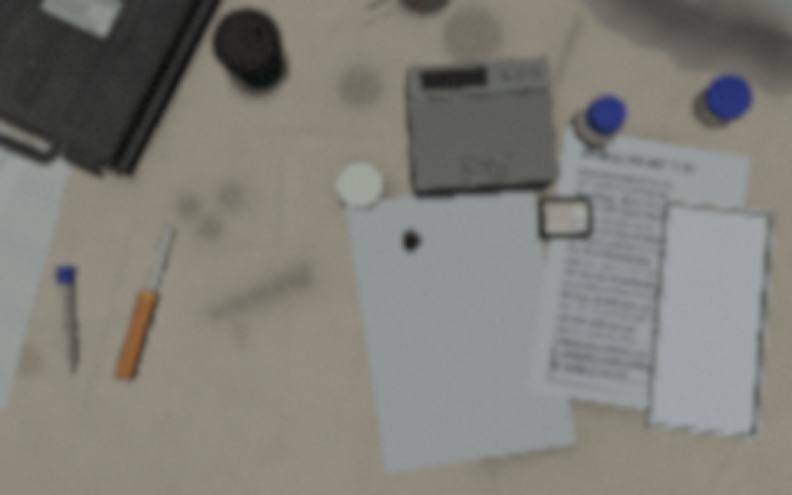

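The scene crop shows the meter's top corners at about (413,97), (510,52), (636,112) and (541,160). The bar runs from (50,100) to (218,73), and the tray's rim is bottom right. In the top crop the bar runs from (125,378) to (170,228), the meter's front edge is at about y=190, and the vial at (410,240) and the box at (566,217) stand before it.

```bash
cat > m.py <<'E'
from h import *
s=optics.grab_frame("scene");t=optics.grab_frame("top")
A=lambda p:(np.float64(p)+.5)/3.5-.5+[155,165]
B=lambda p:(np.float64(p)+.5)/3.3-.5+[130,130]
np.set_printoptions(precision=4,suppress=True)
def show(n,a,b,z):
    print(n);
    for f,F,p in((s,A,a),(t,B,b)):
        if p: print(ray(f,F(p),z)[:,:2].tolist() if 0 else ray(f,F(p),z)[:,:2].round(4).tolist())
show('meter FL BL BR FR',[(413,97),(510,52),(636,112),(541,160)],[(414,192),(407,68),(546,58),(556,186)],.102)
show('bar tail,tip',[(51,101),(218,73)],[(125,378),(171,228)],.012)
show('tray corners (near-left, far-left, far-right, near-right)',[(368,470),(643,346),(753,436),(470,590)],[(648,424),(667,205),(771,212),(754,434)],.018)
show('vial top',[(367,156)],[(411,241)],.05)
show('box top',[(521,262)],[(566,217)],.028)
show('bottle cap',[(650,160)],[(606,114)],.105)
show('pot1',[(377,100)],[(360,184)],.059)
show('tube ends',[(36,80),(120,44)],[(72,368),(66,274)],.0105)
# bar axis via PCA of orange mask
for f,lo in((s,(160,180,230,205)),(t,(155,190,190,250))):
    hsv=cv2.cvtColor(f['color'],cv2.COLOR_RGB2HSV); m=cv2.inRange(hsv,(5,90,50),(20,255,255))
    M=np.zeros_like(m);M[lo[1]:lo[3],lo[0]:lo[2]]=255;ys,xs=np.nonzero(m&M)
    p=ray(f,np.c_[xs,ys],.016)[:,:2];c=p.mean(0);u,sv,v=np.linalg.svd(p-c);d=v[0]*np.sign(v[0,0]);q=(p-c)@d
    print('handle',c,np.arctan2(d[1],d[0]),q.min(),q.max(),len(p))
E
python3 m.py
```

```text
meter FL BL BR FR
[[0.6101, 0.0041], [0.7323, 0.0135], [0.7476, -0.1289], [0.6309, -0.1336]]
[[0.6106, 0.0116], [0.7418, 0.0213], [0.7552, -0.1241], [0.6197, -0.1348]]
bar tail,tip
[[0.4117, 0.3281], [0.5751, 0.2764]]
[[0.4123, 0.3232], [0.5784, 0.2802]]
tray corners (near-left, far-left, far-right, near-right)
[[0.3685, -0.2504], [0.6096, -0.2773], [0.6014, -0.3898], [0.3587, -0.3668]]
[[0.3754, -0.2456], [0.614, -0.2682], [0.6085, -0.383], [0.3668, -0.3598]]
vial top
[[0.5701, 0.0167]]
[[0.5652, 0.0136]]
box top
[[0.5964, -0.1546]]
[[0.5972, -0.1553]]
bottle cap
[[0.698, -0.1895]]
[[0.6959, -0.1862]]
pot1
[[0.6258, 0.0749]]
[[0.6245, 0.0694]]
tube ends
[[0.4183, 0.3781], [0.5244, 0.395]]
[[0.4218, 0.3827], [0.5249, 0.3952]]
handle [0.4554 0.3067] -0.19363240062029066 -0.05160845409218106 0.05203685590947472 208
handle [0.4598 0.3126] -0.24643989192550161 -0.049173088726474835 0.04805633701570276 149
```

```bash
cat > go.py <<'E'
import sys,numpy as np
from station import status
def go(x,y,z,yaw):
    s=status.get_state();p=s['eef_pos'];w=s['ee_rot'][2]
    d=np.array([x,y,z])-p
    return np.round([1e3*(d[0]*np.cos(w)+d[1]*np.sin(w)),1e3*(d[0]*np.sin(w)-d[1]*np.cos(w)),-1e3*d[2]],1),round((w-yaw+np.pi)%(2*np.pi)-np.pi,3)
if __name__=='__main__':
    a=list(map(float,sys.argv[1:]))
    for i in range(0,len(a),4): print(*go(*a[i:i+4]))
E
python3 go.py .460 .3127 .10 -.265 .460 .3127 .017 -.265
```

```text
[307.6 211.4 109.4] -0.123
[307.6 211.4 192.4] -0.123
```

```bash
python3 -m jog '[[0.1,[45,30,0],-0.03],[0.1,[90,60,10],-0.06],[0.1,[135,92,30],-0.09],[0.1,[180,123,50],-0.12],[0.1,[225,154,70],-0.123],[0.1,[270,185,90],-0.123],[0.1,[307.6,211.4,109.4],-0.123],[0.1,[307.6,211.4,109.4],-0.123],[0.1,[307.6,211.4,109.4],-0.123]]' 60
python3 - <<'E'
from h import *
s=optics.grab_frame("scene");t=optics.grab_frame("top")
a=crop(s,140,130,260,230,5,'');b=crop(t,130,180,210,280,6,'')
print(a.shape,b.shape);H=500
im=np.hstack([cv2.resize(x,(390,500)) if 0 else x[:500] for x in(cv2.resize(a,(480,400)),cv2.resize(b,(320,400)))]);cv2.imwrite('pics/c.png',im)
E
python3 go.py .460 .3127 .017 -.265
```

```text
t: 1.42
eef_pos: [0.4604, 0.313, 0.1007]
ee_rot: [-3.141, -0.0, -0.265]
force: [-1.3, 1.0, 0.1]
width: 0.0482
gripper_force: 0.0
(500, 600, 3) (600, 480, 3)
[ 0.2  1.2 84. ] 0.001
```

View pics/c.png

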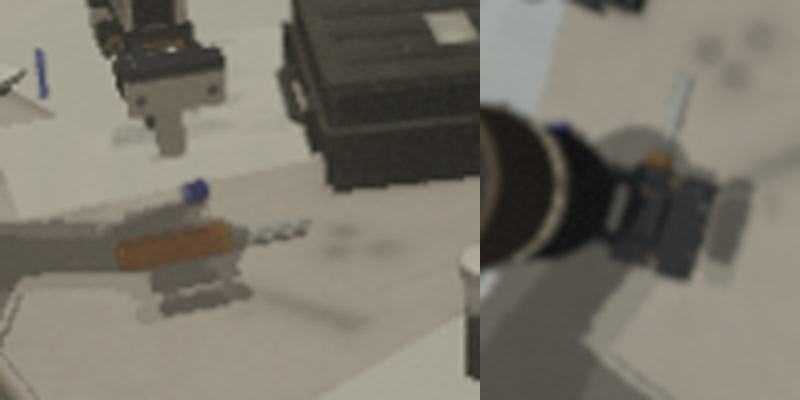

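The gripper hovers over the orange handle (170,245 in the crop), in line with it. I go down and close.

```bash
python3 -m jog '[[0.1,[0,1,40],0],[0.1,[0,1,70],0],[0.1,[0,1,83],0],[0.1,[0,1,83],0],[-1,[0,1,83],0],[-1,[0,1,83],0],[-1,[0,1,83],0],[-1,[0,1,83],0]]' 60
python3 -m jog '[[-1,[0,0,-40],0],[-1,[0,0,-90],0],[-1,[0,0,-130],0],[-1,[0,0,-130],0]]' 60
python3 - <<'E'
from h import *
s=optics.grab_frame("scene")
cv2.imwrite('pics/d.png',crop(s,150,110,270,210,5,''))
E
```

```text
t: 2.52
eef_pos: [0.46, 0.3119, 0.0177]
ee_rot: [-3.141, -0.0, -0.265]
force: [-0.6, 0.4, 0.8]
width: 0.0138
gripper_force: 0.0
t: 3.02
eef_pos: [0.4614, 0.3134, 0.1512]
ee_rot: [-3.135, -0.003, -0.264]
force: [0.5, 0.8, -1.0]
width: 0.0004
gripper_force: 0.0
```

View pics/d.png

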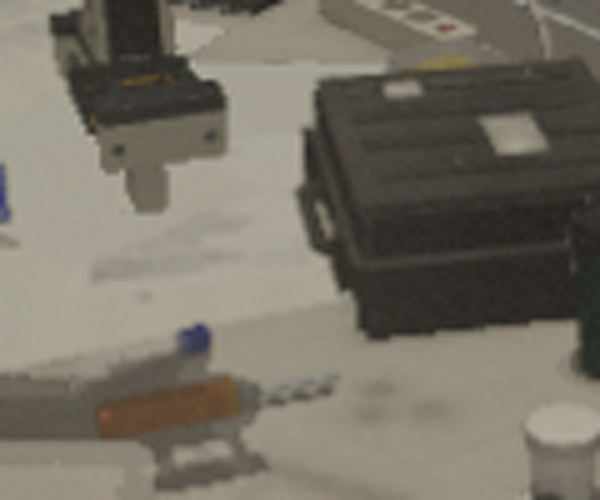

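The gripper is raised and empty, and the bar still lies at (170,405 in the crop). I compare where the TCP should show in the picture with where it does.

Run:
```python
from h import *
st=status.get_state();p=st['eef_pos'];print(p,st['ee_rot'])
for n in("scene","top"):
    f=optics.grab_frame(n)
    print(n,proj(f,p-[0,0,.014]),proj(f,[.46,.3127,.012]))
    hsv=cv2.cvtColor(f['color'],cv2.COLOR_RGB2HSV);m=cv2.inRange(hsv,(5,90,50),(20,255,255))
    lo=(160,180,230,205) if n=="scene" else (155,190,190,250)
    M=np.zeros_like(m);M[lo[1]:lo[3],lo[0]:lo[2]]=255;ys,xs=np.nonzero(m&M);print(xs.mean(),ys.mean(),len(xs),ray(f,(xs.mean(),ys.mean()),.016))
t=f;cv2.imwrite('pics/e.png',crop(t,130,180,210,280,6,''))
```

```text
[0.46033879 0.31251641 0.14897305] [-3.13826102e+00 -1.20200476e-03 -2.64959756e-01]
scene [[180.25691628 159.58092362]] [[183.63232834 191.09004615]]
182.95192307692307 191.3653846153846 208 [[0.45440549 0.30615147 0.016     ]]
top [[162.46661639 229.96826502]] [[171.06507863 230.99957804]]
170.62857142857143 230.52380952380952 105 [[0.46159667 0.31343692 0.016     ]]
```

View pics/e.png

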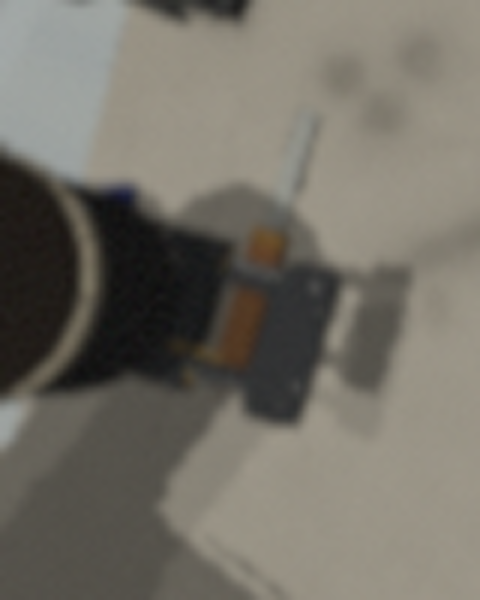

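The top crop shows the arm at left and two dark gripper parts at (205,290) and (290,340). Between them a light strip crosses over the handle at (250,270). In the scene view the fingertip showed higher than predicted, so I triangulate it.

Run:
```python
from h import *
s=optics.grab_frame("scene");t=optics.grab_frame("top")
for z in(.10,.12,.135,.15,.165,.18,.2): print(z,ray(s,(180,151.4),z)[0,:2].round(3),ray(t,(171.5,224.8),z)[0,:2].round(3),ray(t,(178,237),z)[0,:2].round(3),ray(t,(164,228),z)[0,:2].round(3))
print(proj(s,[.46,.3127,.0867]),proj(s,[.46,.3127,.1167]))
a=crop(s,150,110,220,210,6,'');b=crop(t,140,200,200,260,10,'');cv2.imwrite('pics/f.png',np.hstack([a[:600,:380],b[:600,:420]]))
```

```text
0.1 [0.521 0.444] [0.479 0.292] [0.439 0.268] [0.468 0.317]
0.12 [0.503 0.403] [0.478 0.287] [0.439 0.263] [0.467 0.312]
0.135 [0.489 0.372] [0.478 0.284] [0.439 0.26 ] [0.467 0.308]
0.15 [0.476 0.342] [0.477 0.28 ] [0.439 0.257] [0.466 0.304]
0.165 [0.462 0.311] [0.477 0.277] [0.439 0.254] [0.466 0.3  ]
0.18 [0.448 0.281] [0.476 0.273] [0.439 0.251] [0.466 0.296]
0.2 [0.43 0.24] [0.475 0.268] [0.438 0.246] [0.465 0.291]
[[181.53574205 172.31360303]] [[180.67272635 164.46130224]]
```

View pics/f.png

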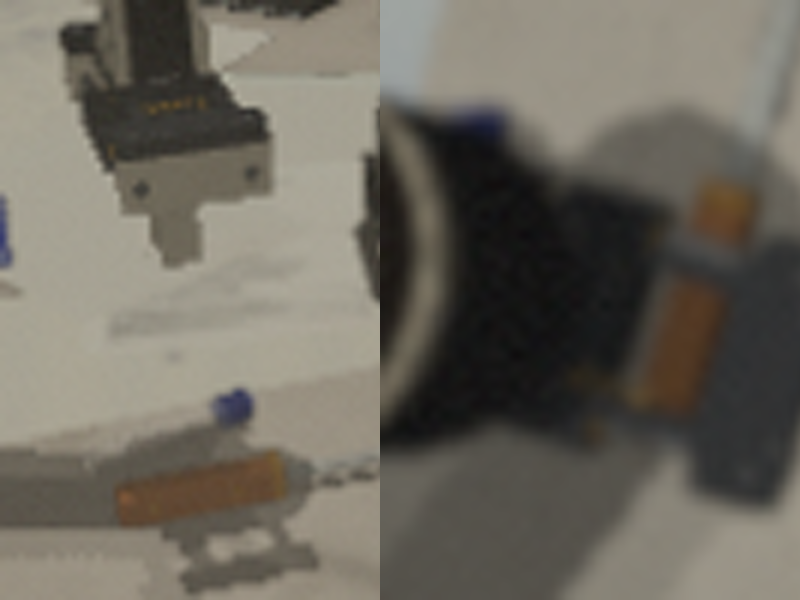

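The fingers appear not to have met the handle at all, and the shown fingertip does not fit the stated TCP. I move the fingers alone and compare pictures numerically.

```bash
cat > sv.py <<'E'
import sys,numpy as np
from h import *
for n in("scene","top"): np.save(f'/tmp/{sys.argv[1]}_{n}.npy',optics.grab_frame(n)['color'])
E
python3 sv.py A; python3 -m jog '[[1,[0,0,0],0],[1,[0,0,0],0],[1,[0,0,0],0],[1,[0,0,0],0],[1,[0,0,0],0],[1,[0,0,0],0],[1,[0,0,0],0],[1,[0,0,0],0],[1,[0,0,0],0],[1,[0,0,0],0]]' 60; python3 sv.py B
python3 - <<'E'
from h import *
st=status.get_state();p=st['eef_pos'];w=st['ee_rot'][2];ty=np.array([np.sin(w),-np.cos(w),0])
ims=[]
for n,(x0,y0,x1,y1) in(("scene",(150,100,230,200)),("top",(135,190,200,260))):
    f=optics.grab_frame(n);A=np.load(f'/tmp/A_{n}.npy');B=np.load(f'/tmp/B_{n}.npy')
    d=(cv2.absdiff(A,B).max(2)>25).astype(np.uint8);k,l,s,c=cv2.connectedComponentsWithStats(d)
    print(n,[(s[i].tolist(),c[i].round().tolist()) for i in range(1,k) if s[i,4]>8])
    print('pred tip L/R open',proj(f,[p+ty*e-[0,0,.014] for e in(-.055,.055)]),'closed',proj(f,p-[0,0,.014]))
    for I in(A,B): ims.append(cv2.resize(I[y0:y1,x0:x1,::-1],(390,290),interpolation=cv2.INTER_CUBIC))
cv2.imwrite('pics/g.png',np.vstack([np.hstack(ims[:2]),np.hstack(ims[2:])]))
E
```

```text
t: 4.62
eef_pos: [0.4598, 0.3119, 0.1474]
ee_rot: [3.142, -0.0, -0.265]
force: [-0.9, 0.1, 0.5]
width: 0.0872
gripper_force: 0.0
scene [([161, 120, 7, 8, 27], [164.0, 123.0]), ([183, 120, 6, 7, 12], [186.0, 123.0]), ([176, 126, 8, 3, 9], [180.0, 127.0]), ([163, 129, 7, 14, 38], [166.0, 134.0]), ([174, 144, 13, 16, 101], [181.0, 152.0]), ([184, 199, 11, 5, 32], [189.0, 201.0]), ([179, 202, 3, 4, 9], [180.0, 203.0])]
pred tip L/R open [[177.06587943 153.65103002]
 [183.66665003 167.069956  ]] closed [[180.24350873 160.11734073]]
top [([156, 217, 14, 6, 43], [163.0, 220.0]), ([172, 222, 4, 4, 13], [174.0, 224.0]), ([186, 223, 6, 2, 10], [188.0, 224.0]), ([158, 226, 10, 13, 89], [162.0, 232.0]), ([184, 228, 6, 11, 41], [187.0, 233.0]), ([166, 230, 7, 11, 34], [170.0, 235.0]), ([152, 240, 9, 5, 24], [156.0, 242.0]), ([183, 240, 4, 4, 13], [185.0, 242.0]), ([166, 244, 5, 4, 17], [168.0, 246.0])]
pred tip L/R open [[147.00562659 225.38741665]
 [178.64276719 234.93408996]] closed [[162.7686671  230.14925975]]
```

View pics/g.png

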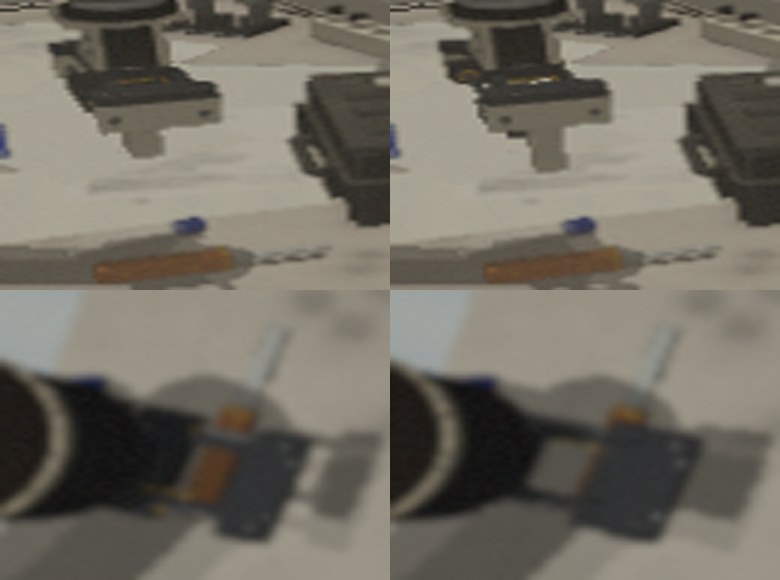

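The top view agrees with the stated x and y. In the scene view the fingertips stand about 7–8 rows, or roughly 28 mm, higher than TCP + tip_reach says, which explains closing above the 24 mm handle. I'll go down carefully past the nominal height and watch the force.

```bash
python3 go.py .460 .3127 .012 -.265; python3 -m jog '[[0.1,[0,0,0],0],[0.1,[0,0,20],0],[0.1,[0,0,60],0],[0.1,[0,0,100],0],[0.1,[0,0,130],0],[0.1,[0,0,136],0],[0.1,[0,0,136],0],[0.1,[0,0,142],0],[0.1,[0,0,146],0],[0.1,[0,0,146],0]]' 60
python3 -m jog '[[0.1,[0,0,3],0],[0.1,[0,0,3],0]]'; python3 -m jog '[[0.1,[0,0,3],0],[0.1,[0,0,3],0]]'
```

```text
[ -0.   -0.9 135.4] 0.0
t: 6.08
eef_pos: [0.4598, 0.3119, 0.0015]
ee_rot: [-3.141, -0.0, -0.265]
force: [-0.5, -0.7, -0.3]
width: 0.0478
gripper_force: 0.0
t: 6.32
eef_pos: [0.4597, 0.3118, -0.0018]
ee_rot: [3.141, 0.0, -0.265]
force: [0.1, 0.1, 0.9]
width: 0.0484
gripper_force: 0.0
t: 6.58
eef_pos: [0.4597, 0.3117, -0.0049]
ee_rot: [3.141, 0.0, -0.265]
force: [-0.1, -0.3, -0.5]
width: 0.0483
gripper_force: 0.0
```

```bash
python3 -m jog '[[0.1,[0,0,3],0],[0.1,[0,0,3],0]]'; python3 -m jog '[[-1,[0,0,0],0],[-1,[0,0,0],0],[-1,[0,0,0],0],[-1,[0,0,0],0],[-1,[0,0,0],0],[-1,[0,0,0],0]]' 60
```

```text
t: 6.82
eef_pos: [0.4597, 0.3117, -0.0079]
ee_rot: [3.141, 0.0, -0.265]
force: [0.1, -0.0, -0.8]
width: 0.0479
gripper_force: 0.0
t: 7.58
eef_pos: [0.4599, 0.3119, -0.0076]
ee_rot: [-3.141, -0.0, -0.265]
force: [-0.2, 0.1, 0.1]
width: 0.0192
gripper_force: 59.7
```

```bash
python3 -m jog '[[-1,[0,0,-30],0],[-1,[0,0,-80],0],[-1,[0,0,-128],0],[-1,[0,0,-128],0],[-1,[0,0,-128],0]]' 60; python3 go.py .4515 -.0772 .12 .08
```

```text
t: 8.2
eef_pos: [0.4594, 0.3115, 0.12]
ee_rot: [3.142, 0.001, -0.265]
force: [-0.3, 0.5, -1.4]
width: 0.0195
gripper_force: 59.7
[ 94.3 377.2   0. ] -0.345
```

```bash
python3 -m jog '[[-1,[10,40,0],-0.05],[-1,[20,85,0],-0.1],[-1,[32,130,0],-0.15],[-1,[45,180,0],-0.2],[-1,[58,230,0],-0.25],[-1,[70,280,0],-0.3],[-1,[82,330,0],-0.345],[-1,[94.3,377.2,0],-0.345],[-1,[94.3,377.2,0],-0.345],[-1,[94.3,377.2,0],-0.345]]' 60
cat > bar.py <<'E'
from h import *
st=status.get_state();p=st['eef_pos'];w=st['ee_rot'][2];print(p,w)
s=optics.grab_frame("scene");t=optics.grab_frame("top")
u=np.array([np.cos(w),np.sin(w),0])
for dz in(0,.0197): 
  for f in(s,t): print(dz,'tail,junction,tip pred',proj(f,[p+u*a+[0,0,dz] for a in(-.05,.05,.125)]).round(1).tolist())
for f in(s,t):
    hsv=cv2.cvtColor(f['color'],cv2.COLOR_RGB2HSV);m=cv2.inRange(hsv,(5,90,50),(20,255,255))
    c=proj(f,p).astype(int)[0];M=np.zeros_like(m);M[c[1]-30:c[1]+30,c[0]-35:c[0]+35]=255
    k,l,q,cc=cv2.connectedComponentsWithStats(m&M);print([(q[i].tolist(),cc[i].round(1).tolist()) for i in range(1,k) if q[i,4]>4])
a=crop(s,200,170,330,270,6,'');b=crop(t,215,130,315,270,4,'')
im=np.hstack([cv2.resize(a,(450,346)),cv2.resize(b,(247,346))]);cv2.imwrite('pics/bar.png',np.hstack([cv2.resize(a,(520,400)),cv2.resize(b,(280,392))[:392]] if 0 else [cv2.resize(a,(510,392)),cv2.resize(b,(280,392))]))
E
python3 bar.py
```

```text
t: 9.45
eef_pos: [0.4513, -0.0771, 0.1193]
ee_rot: [3.141, 0.002, 0.079]
force: [0.4, 0.2, -0.8]
width: 0.0194
gripper_force: 59.7
[ 0.45132657 -0.07713625  0.1192828 ] 0.07890508908825744
0 tail,junction,tip pred [[230.2, 225.4], [259.4, 211.0], [279.3, 201.3]]
0 tail,junction,tip pred [[282.2, 250.7], [280.1, 220.2], [278.5, 197.8]]
0.0197 tail,junction,tip pred [[230.0, 219.0], [259.5, 204.9], [279.5, 195.3]]
0.0197 tail,junction,tip pred [[282.7, 250.9], [280.6, 219.9], [279.0, 197.1]]
[([230, 187, 3, 5, 9], [231.1, 189.0]), ([240, 187, 10, 5, 18], [244.9, 189.1]), ([245, 194, 6, 7, 14], [246.8, 197.4]), ([229, 207, 17, 17, 173], [236.9, 215.6])]
[]
```

View pics/bar.png

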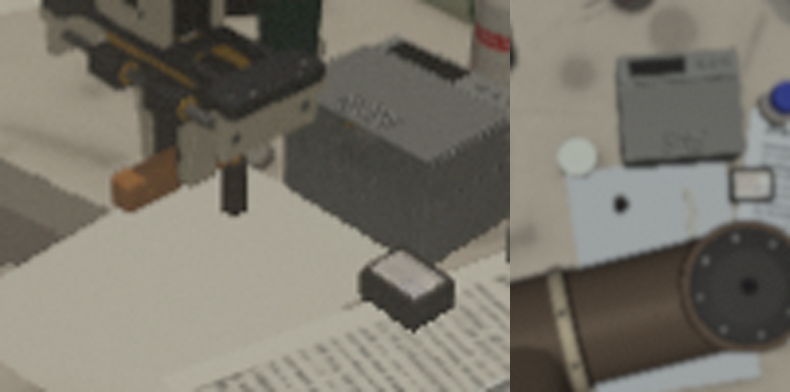

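The bar is held. Its handle tail sits at about (231,219) in the scene picture against a predicted (230,219), so the bar's axis is 19.7 mm above the stated TCP. The meter is ahead of the blade, with the vial and box below it. I lower to notch height and insert in two steps.

```bash
python3 -m jog '[[-1,[0,0,25],0],[-1,[0,0,43.5],0],[-1,[0,0,43.5],0],[-1,[0,0,43.5],0]]' 60; python3 -m jog '[[-1,[15,0,0],0],[-1,[30,0,0],0],[-1,[45,0,0],0],[-1,[50,0,0],0],[-1,[50,0,0],0]]'
```

```text
t: 10.05
eef_pos: [0.4526, -0.0762, 0.0774]
ee_rot: [3.141, -0.0, 0.082]
force: [0.1, 1.4, -0.7]
width: 0.0196
gripper_force: 59.7
t: 10.68
eef_pos: [0.502, -0.073, 0.0765]
ee_rot: [3.142, 0.001, 0.08]
force: [0.5, 0.4, -0.4]
width: 0.0195
gripper_force: 59.7
```

```bash
python3 -m jog '[[-1,[10,0,0.5],0],[-1,[20,0,0.5],0],[-1,[30,0,0.5],0],[-1,[30,0,0.5],0]]'
```

```text
t: 11.18
eef_pos: [0.5327, -0.0704, 0.0762]
ee_rot: [3.142, -0.0, 0.08]
force: [-0.4, 0.3, -0.5]
width: 0.0194
gripper_force: 59.7
```

```bash
python3 -m jog '[[-1,[0,0,3],0],[-1,[0,0,6],0],[-1,[0,0,8],0],[-1,[0,0,8],0]]';python3 -m jog '[[-1,[0,0,3],0],[-1,[0,0,6],0],[-1,[0,0,6],0]]';python3 -m jog '[[-1,[0,0,3],0],[-1,[0,0,6],0],[-1,[0,0,6],0]]'
```

```text
t: 11.68
eef_pos: [0.5316, -0.0702, 0.0687]
ee_rot: [-3.141, -0.0, 0.081]
force: [-2.8, 2.6, 7.0]
width: 0.0195
gripper_force: 60.0
t: 12.05
eef_pos: [0.5317, -0.0702, 0.0627]
ee_rot: [-3.141, -0.001, 0.081]
force: [-3.2, 2.0, 5.5]
width: 0.0195
gripper_force: 60.0
t: 12.42
eef_pos: [0.5321, -0.0702, 0.0569]
ee_rot: [-3.141, -0.001, 0.081]
force: [-2.8, 2.9, 6.0]
width: 0.0193
gripper_force: 60.0
```

```bash
for i in 1 2; do python3 -m jog '[[-1,[0,0,2],0],[-1,[0,0,4],0],[-1,[0,0,4],0]]'|egrep 'eef|force'; done
```

```text
eef_pos: [0.5326, -0.0702, 0.0536]
force: [-4.2, 2.2, 10.8]
gripper_force: 60.0
eef_pos: [0.5331, -0.0702, 0.0504]
force: [-5.4, 2.5, 17.0]
gripper_force: 60.0
```

```bash
for i in 1 2; do python3 -m jog '[[-1,[0,0,2],0],[-1,[0,0,4],0],[-1,[0,0,4],0]]'|egrep 'eef|force'; done
```

```text
eef_pos: [0.5337, -0.07, 0.0463]
force: [-2.8, 2.2, 11.4]
gripper_force: 60.0
eef_pos: [0.5344, -0.0699, 0.0422]
force: [-0.4, 1.7, 10.4]
gripper_force: 60.0
```

```bash
python3 -m jog '[[-1,[0,0,-4],0],[-1,[1,0,-9],0],[-1,[2,0,-15],0],[-1,[5,0,-22],0],[-1,[10,0,-29],0],[-1,[15,0,-36],0],[-1,[15,0,-36],0]]'|egrep '^t|eef|force'
python3 - <<'E'
from h import *
hs=[]
t=optics.grab_frame("top");s=optics.grab_frame("scene")
np.save('/tmp/s1.npy',s['color']);np.save('/tmp/t1.npy',t['color'])
A=np.load('/tmp/A_top.npy')
d=cv2.absdiff(A,t['color']).max(2)[140:192,250:302];print((d[::4,::4]).tolist())
E
```

```text
t: 14.8
eef_pos: [0.5481, -0.0692, 0.0771]
force: [-0.5, -0.0, -5.5]
gripper_force: 60.0
[[3, 2, 4, 4, 4, 2, 4, 2, 2, 4, 2, 5, 4], [3, 4, 4, 4, 3, 2, 4, 3, 3, 4, 3, 3, 3], [4, 4, 2, 4, 4, 3, 3, 4, 3, 2, 4, 3, 3], [4, 2, 2, 3, 2, 2, 2, 5, 2, 2, 2, 3, 3], [3, 2, 2, 3, 2, 4, 3, 1, 5, 2, 4, 3, 4], [3, 3, 2, 1, 1, 5, 2, 2, 3, 2, 2, 1, 4], [2, 1, 1, 2, 2, 1, 3, 2, 3, 2, 2, 2, 3], [4, 1, 1, 0, 3, 1, 2, 2, 4, 27, 39, 39, 48], [3, 1, 2, 3, 3, 2, 3, 19, 44, 52, 27, 56, 73], [4, 2, 2, 6, 10, 26, 43, 45, 53, 53, 50, 51, 72], [30, 33, 55, 56, 54, 44, 45, 39, 38, 48, 46, 46, 56], [86, 44, 50, 50, 49, 39, 44, 49, 38, 39, 26, 28, 64], [79, 66, 16, 24, 23, 29, 24, 32, 63, 72, 73, 73, 82]]
```

```bash
cat > cov.py <<'E'
from h import *
# cover angle: difference to the first scene picture near the right (-y) edge of the cover and just beyond it
s=optics.grab_frame("scene");A=np.load('/tmp/A_scene.npy')
d=cv2.absdiff(A,s['color']).max(2)
yaw=.08;c=np.array([.616,-.064,0]);ex=np.array([np.cos(yaw),np.sin(yaw),0]);ey=np.array([-ex[1],ex[0],0])
for th in np.arange(0,2.0,.15):
    out=[]
    for yy in(-.066,-.04,.04,.06):
      for r in (.088,.06):
        P=c+ex*(.092-r*np.cos(th))+ey*yy+[0,0,.100+r*np.sin(th)];u=proj(s,P)[0].round().astype(int);out.append((int(d[u[1],u[0]]),s['color'][u[1],u[0]].tolist()))
    print(round(th,2),u,out)
u=proj(s,c+ex*.03+[0,0,.1])[0].astype(int)
print(d[u[1]-40:u[1]+20:3,u[0]-40:u[0]+50:3])
E
python3 cov.py
```

```text
0.0 [282 190] [(3, [68, 68, 64]), (12, [89, 87, 82]), (2, [71, 68, 63]), (3, [101, 98, 89]), (29, [44, 43, 39]), (45, [54, 54, 50]), (43, [58, 50, 36]), (45, [54, 52, 50])]
0.15 [282 188] [(3, [103, 100, 94]), (2, [100, 99, 92]), (4, [103, 97, 86]), (4, [103, 100, 93]), (59, [41, 39, 35]), (52, [49, 46, 42]), (59, [43, 39, 38]), (57, [42, 42, 37])]
0.3 [283 185] [(1, [98, 96, 91]), (1, [100, 98, 91]), (10, [103, 96, 82]), (1, [99, 96, 90]), (57, [42, 42, 37]), (51, [80, 65, 39]), (33, [43, 39, 32]), (81, [86, 69, 37])]
0.45 [284 182] [(2, [100, 98, 91]), (4, [102, 98, 91]), (12, [99, 93, 79]), (2, [100, 99, 92]), (88, [80, 64, 39]), (55, [43, 40, 35]), (7, [42, 40, 33]), (109, [43, 38, 35])]
0.6 [285 180] [(3, [101, 99, 91]), (2, [99, 97, 91]), (54, [45, 44, 41]), (5, [103, 101, 94]), (102, [47, 47, 42]), (57, [72, 70, 62]), (6, [45, 38, 37]), (102, [47, 47, 42])]
0.75 [286 177] [(2, [77, 77, 72]), (2, [108, 106, 99]), (5, [46, 44, 40]), (9, [105, 102, 94]), (1, [151, 143, 126]), (1, [151, 145, 129]), (33, [101, 95, 81]), (3, [152, 144, 129])]
0.9 [288 175] [(3, [130, 122, 110]), (6,
[... 3219 characters left out ...]
 44   7   9  13   9   4
    2   2   2   2   2   2   4   2   3   4   3   3]
 [  3   3   3  28  70 101   6  33  32   5  34  32  23  15  11   4   2   1
    2   3   2   2  11   5   3   6   3   2   5   3]
 [  4   3   2  18  63  98  23  33  26  22  35   6  32  23   2  17  13   5
    1   4  13  12   2   2   2   3   2   3   4   2]
 [  4   9   9  16  55  68   9  34  28  20  34  25   9   3   5   4   3  30
   13  16   2   3   2   2   4   2   3   4   5   2]
 [  2   5  25  45  24  66  20  31  30   6   2   2   2   3   2   3   2   2
    3   4   1   1   3   2   2   0   2   1   2   5]
 [  4  75  78  96  98  78  23  32  13   2   1   0   7   3   3   3   1   3
    3   2   4   1   3   2   3   4   1   2   2   3]]
```

The right side of the cover shows no change, so the cover still seems shut. I check how the bar sits now.

```bash
cat > tilt.py <<'E'
from h import *
st=status.get_state();p=st['eef_pos'];w=st['ee_rot'][2];u=np.array([np.cos(w),np.sin(w),0])
s=optics.grab_frame("scene");print(p.round(4),w.round(3),st['force'].round(1),st['moment'].round(2))
g=p+[0,0,.0197]
for a in(-.2,0,.2,.4):
    d=u*np.cos(a)+[0,0,np.sin(a)];print(a,'tail mid, top, bottom; tip',proj(s,[g-.05*d,g-.05*d+[0,0,.012],g-.05*d-[0,0,.012],g+.125*d]).round(1).tolist())
hsv=cv2.cvtColor(s['color'],cv2.COLOR_RGB2HSV);m=cv2.inRange(hsv,(5,90,50),(20,255,255))
c=proj(s,g-.03*u)[0].astype(int);y0,x0=c[1]-22,c[0]-28
print(x0,y0)
for r in range(44): print(y0+r,''.join('#' if v else '.' for v in m[y0+r,x0:x0+56]))
E
python3 tilt.py
```

```text
[ 0.5481 -0.0691  0.0768] 0.08 [ 0.3 -1.1 -4.8] [-0.27  0.47 -0.07]
-0.2 tail mid, top, bottom; tip [[258.8, 215.2], [258.9, 211.5], [258.8, 218.8], [300.9, 203.5]]
0 tail mid, top, bottom; tip [[258.5, 218.3], [258.6, 214.7], [258.5, 221.9], [302.0, 196.2]]
0.2 tail mid, top, bottom; tip [[258.8, 221.1], [258.8, 217.5], [258.8, 224.7], [302.0, 189.4]]
0.4 tail mid, top, bottom; tip [[259.6, 223.5], [259.6, 220.0], [259.5, 227.0], [300.8, 183.2]]
235 193
193 .........................................##.............
194 ........................................................
195 ........................................................
196 .........................................###............
197 ........................................####............
198 .......................................##...............
199 .......................................##...............
200 .......................................###..............
201 ........................................#...............
202 ........................................................
203 ...........................
[... 1342 characters left out ...]
.............................
226 ........................................................
227 ........................................................
228 ........................................................
229 ........................................................
230 ........................................................
231 ........................................................
232 ........................................................
233 ........................................................
234 ........................................................
235 ........................................................
236 ........................................................
```

The bar is level again and still in the notch: its tail is at (257,218) and it presses on the cover. The lift turned it in the pads, so the cover never stayed free. I back up to 30 mm insertion and lever again, watching the cover's front-right edge for movement.

```bash
cat > edge.py <<'E'
from h import *
s=optics.grab_frame("scene")['color'].astype(int);A=np.load('/tmp/A_scene.npy').astype(int);f=optics.grab_frame("scene")
yaw=.08;c=np.array([.616,-.064,0]);ex=np.array([np.cos(yaw),np.sin(yaw),0]);ey=np.array([-ex[1],ex[0],0])
st=status.get_state();print(st['eef_pos'].round(4),st['force'].round(1),st['moment'].round(2))
for y in(-.07,-.055):
    u=proj(f,c+ey*y+[0,0,.1])[0].round().astype(int);print(u,'ref',A[u[1]-9:u[1]+6,u[0],1],'now',s[u[1]-9:u[1]+6,u[0],1])
E
python3 -m jog '[[-1,[-12,0,2],0],[-1,[-25,0,2],0],[-1,[-25,0,2],0],[-1,[-25,0,0],0]]'|egrep '^t|eef|^force'; python3 edge.py
python3 -m jog '[[-1,[0,0,5],0],[-1,[0,0,10],0],[-1,[0,0,15],0],[-1,[0,0,20],0],[-1,[0,0,20],0]]'|egrep '^t|eef|^force'; python3 edge.py
```

```text
t: 15.5
eef_pos: [0.5221, -0.0712, 0.0769]
force: [0.2, 0.1, -2.2]
[ 0.522  -0.0712  0.0766] [-0.3  0.6 -2. ] [-0.06  0.25  0.02]
[307 212] ref [100  98  99  98  99  96 101  85  69  64  68  69  67  65  70] now [ 99  99 100  99  98  90  67  68  72  67  68  70  67  69  67]
[303 210] ref [ 96  95  99  99  97  99 100  80  65  68  67  68  67  66  68] now [99 98 99 97 99 85 65 67 66 67 66 68 69 68 67]
t: 16.23
eef_pos: [0.5226, -0.0713, 0.0565]
force: [-0.7, -1.2, 4.0]
[ 0.5225 -0.0712  0.0567] [-1.3 -0.4  4.8] [ 0.04 -0.26  0.04]
[307 212] ref [100  98  99  98  99  96 101  85  69  64  68  69  67  65  70] now [ 99 100 101 100 100  91  68  68  68  67  68  69  68  67  69]
[303 210] ref [ 96  95  99  99  97  99 100  80  65  68  67  68  67  66  68] now [ 99  98  98 100  97  84  65  64  67  68  65  66  68  67  65]
```

The cover's edge now shows about 2 px higher than at the start, so the catch is off and the cover sits slightly open. The earlier lift failed because the blade was too near the hinge. I pull the blade back to about 12 mm under the edge and lift there.

```bash
python3 -m jog '[[-1,[-9,0,-2],0],[-1,[-18,0,-2],0],[-1,[-18,0,-8],0],[-1,[-17,0,-14],0],[-1,[-16,0,-20],0],[-1,[-15,0,-25],0],[-1,[-13,0,-30],0],[-1,[-13,0,-30],0]]'|egrep '^t|eef|^force'; python3 edge.py; python3 tilt.py | awk 'NR<7||/#/'|cut -c1-90
```

```text
t: 17.32
eef_pos: [0.5092, -0.0723, 0.0866]
force: [-3.1, -0.5, -5.7]
[ 0.5092 -0.0723  0.0864] [-2.3 -0.2 -5.1] [-0.27  1.54 -0.01]
[307 212] ref [100  98  99  98  99  96 101  85  69  64  68  69  67  65  70] now [100 100  99  98 100  86  65  67  70  67  70  69  69  68  70]
[303 210] ref [ 96  95  99  99  97  99 100  80  65  68  67  68  67  66  68] now [ 99  96  97 100 100  84  65  66  71  66  64  64  68  66  68]
[ 0.5092 -0.0723  0.0864] 0.08 [-2.3 -0.2 -5.1] [-0.27  1.54 -0.01]
-0.2 tail mid, top, bottom; tip [[247.9, 217.7], [247.8, 213.9], [247.9, 221.4], [292.2, 2
0 tail mid, top, bottom; tip [[247.6, 220.9], [247.6, 217.2], [247.7, 224.5], [293.2, 198.
0.2 tail mid, top, bottom; tip [[247.9, 223.8], [247.9, 220.1], [248.0, 227.4], [293.1, 19
0.4 tail mid, top, bottom; tip [[248.8, 226.2], [248.8, 222.6], [248.8, 229.8], [291.7, 18
225 196
198 ........................................###.............
199 ........................................###.............
200 ......................................##................
201 ......................................##................
[... 398 characters left out ...]
..########.........##........
214 ...........................##########..........#........
215 .......................##############...................
216 .....................################...................
217 .....................################...................
218 .....................################...................
219 .....................#################..................
220 .....................###############....................
221 .....................##############.....................
222 .....................#########..........................
223 ......................#######...........................
224 .......................####.............................
```

The cover still resists about 5 N near its edge, so the catch may only be partly drawn. I go back in and lever further, checking the edge as I go.

```bash
python3 -m jog '[[-1,[0,0,8],0],[-1,[0,0,12],0],[-1,[7,0,12],0],[-1,[14,0,12],0],[-1,[14,0,18],0],[-1,[14,0,24],0],[-1,[14,0,30],0],[-1,[14,0,36],0],[-1,[14,0,36],0]]'|egrep '^t|eef|^force'; python3 edge.py;  python3 -m jog '[[-1,[0,0,3],0],[-1,[0,0,6],0],[-1,[0,0,6],0]]'|egrep 'eef|^force'; python3 edge.py;python3 -m jog '[[-1,[0,0,3],0],[-1,[0,0,6],0],[-1,[0,0,6],0]]'|egrep '^t|eef|^force'; python3 edge.py
```

```text
t: 18.6
eef_pos: [0.5252, -0.0709, 0.0512]
force: [2.8, 0.1, 6.1]
[ 0.5251 -0.0709  0.0514] [ 1.9 -0.4  5. ] [ 0.12 -1.29 -0.02]
[307 212] ref [100  98  99  98  99  96 101  85  69  64  68  69  67  65  70] now [ 99  98 100 100  99  92  71  70  71  65  68  69  67  70  67]
[303 210] ref [ 96  95  99  99  97  99 100  80  65  68  67  68  67  66  68] now [100 100  96 100  98  87  67  64  68  65  64  65  68  65  67]
eef_pos: [0.5256, -0.0708, 0.0456]
force: [1.5, 0.6, 6.6]
[ 0.5256 -0.0708  0.0456] [ 2.6 -0.5  6.3] [ 0.11 -1.43  0.03]
[307 212] ref [100  98  99  98  99  96 101  85  69  64  68  69  67  65  70] now [ 98  99  99  99 100  90  69  69  70  69  67  69  68  67  68]
[303 210] ref [ 96  95  99  99  97  99 100  80  65  68  67  68  67  66  68] now [100 100  98 100  98  88  69  66  65  65  68  66  68  69  64]
t: 19.55
eef_pos: [0.5254, -0.0709, 0.0395]
force: [1.7, -0.1, 6.0]
[ 0.5254 -0.0708  0.0396] [1.3 0.4 6.5] [ 0.1  -1.23  0.  ]
[307 212] ref [100  98  99  98  99  96 101  85  69  64  68  69  67  65  70] now [100  97  99  98 100  90  70  68  71  68  68  68  68  69  70]
[303 210] ref [ 96  95  99  99  97  99 100  80  65  68  67  68  67  66  68] now [100 100  99 101 100  88  68  64  65  65  65  67  66  68  67]
```

```bash
python3 tilt.py | awk 'NR<7||/#/'|cut -c1-110;python3 -m jog '[[-1,[0,0,3],0],[-1,[0,0,6],0],[-1,[0,0,6],0]]'|egrep '^t|eef|^force'; python3 edge.py
```

```text
[ 0.5254 -0.0708  0.0396] 0.081 [1.3 0.4 6.5] [ 0.1  -1.23  0.  ]
-0.2 tail mid, top, bottom; tip [[252.5, 229.5], [252.5, 225.9], [252.5, 233.0], [295.0, 216.4]]
0 tail mid, top, bottom; tip [[252.3, 232.5], [252.2, 229.0], [252.3, 236.0], [296.0, 209.3]]
0.2 tail mid, top, bottom; tip [[252.5, 235.2], [252.5, 231.8], [252.6, 238.7], [295.9, 202.7]]
0.4 tail mid, top, bottom; tip [[253.4, 237.5], [253.3, 234.1], [253.4, 240.9], [294.7, 196.7]]
229 207
207 .......................................###..............
208 ........................................##..............
211 .........................................##.............
212 .......................................####.............
213 .......................................#................
214 .......................................#................
215 .......................................##...............
216 .......................................##...............
221 ...................................##..........#........
222 .................................####.........#.........
223 .............................
[... 715 characters left out ...]
...........##########.......................
236 ........................########........................
237 ........................#######.........................
238 .........................#####..........................
239 ...........................##...........................
t: 20.08
eef_pos: [0.5251, -0.0709, 0.0334]
force: [1.5, -0.3, 6.1]
[ 0.5251 -0.0709  0.0335] [1.3 0.6 6.3] [ 0.07 -1.14  0.  ]
[307 212] ref [100  98  99  98  99  96 101  85  69  64  68  69  67  65  70] now [ 99 100  99 101 100  90  71  67  71  64  67  69  66  68  66]
[303 210] ref [ 96  95  99  99  97  99 100  80  65  68  67  68  67  66  68] now [ 99  97 101  98  99  85  66  67  68  64  68  64  65  66  67]
```

The cover holds at roughly 0.05–0.07 rad whether pressed or not, so the catch seems to grip by friction just short of letting go. I push the tilted blade deeper, so that its tip wedges the cover higher.

```bash
python3 -m jog '[[-1,[4,0,0],0],[-1,[8,0,0],0],[-1,[12,0,0],0],[-1,[16,0,0],0],[-1,[16,0,0],0]]'|egrep '^t|eef|^force'; python3 edge.py
```

```text
t: 20.8
eef_pos: [0.5315, -0.0711, 0.0298]
force: [-14.0, 0.4, 3.2]
[ 0.5315 -0.0711  0.0299] [-13.9   0.1   2. ] [-0.01  4.65  0.05]
[307 212] ref [100  98  99  98  99  96 101  85  69  64  68  69  67  65  70] now [ 98  98  99 101 101  87  68  69  71  65  65  69  65  68  68]
[303 210] ref [ 96  95  99  99  97  99 100  80  65  68  67  68  67  66  68] now [ 98 100  99 100  83  61  49  48  70  88  86  74  67  69  68]
```

```bash
python3 -m jog '[[-1,[-14,0,0],0],[-1,[-14,0,-10],0],[-1,[-14,0,-25],0],[-1,[-14,0,-38],0],[-1,[-5,0,-38],0],[-1,[0,0,-38],0],[-1,[0,0,-38],0]]'|egrep '^t|eef|^force'; python3 edge.py;python3 -m jog '[[-1,[0,0,6],0],[-1,[0,0,12],0],[-1,[0,0,18],0],[-1,[0,0,24],0],[-1,[0,0,24],0]]'|egrep '^t|eef|^force';python3 edge.py
```

```text
t: 21.78
eef_pos: [0.5394, -0.0699, 0.07]
force: [0.1, -0.3, -1.7]
[ 0.5389 -0.0699  0.0699] [-0.4 -0.2 -0.6] [-0.04  0.09  0.03]
[307 212] ref [100  98  99  98  99  96 101  85  69  64  68  69  67  65  70] now [ 81  84  83  78  78  76  81 118 103  68  77  73  67  70  71]
[303 210] ref [ 96  95  99  99  97  99 100  80  65  68  67  68  67  66  68] now [ 93  94  97  89  80  80 103 111  90  65  66  68  67  67  68]
t: 22.5
eef_pos: [0.5384, -0.07, 0.0457]
force: [-0.4, -0.0, -1.3]
[ 0.5389 -0.0699  0.0464] [-0.1  0.2 -1. ] [-0.05 -0.    0.03]
[307 212] ref [100  98  99  98  99  96 101  85  69  64  68  69  67  65  70] now [ 79  82  85  77  79  77  80 118 103  66  74  74  71  69  70]
[303 210] ref [ 96  95  99  99  97  99 100  80  65  68  67  68  67  66  68] now [ 50  44  45  75  96  94  99 108  91  76  72  70  68  67  69]
```

The cover edge profile changed completely and the forces vanished, so the catch is off and the cover stands open by some angle. I check the bar's tilt and the cover.

```bash
python3 tilt.py | awk 'NR<7||/#/'|cut -c1-110
cat > diff.py <<'E'
from h import *
f=optics.grab_frame("scene");A=np.load('/tmp/A_scene.npy');d=cv2.absdiff(A,f['color']).max(2)
yaw=.08;c=np.array([.616,-.064,0]);ex=np.array([np.cos(yaw),np.sin(yaw),0]);ey=np.array([-ex[1],ex[0],0])
for th in np.arange(.0,2.1,.15):
    P=[c+ex*(.092-.094*np.cos(th))+ey*y+[0,0,.1+.094*np.sin(th)] for y in(.0745,0,-.0745)];print(round(th,2),proj(f,P).round(0).astype(int).tolist())
print('rows 140-226 step2, cols 270-342')
for r in range(140,226,2): print(r,''.join('#' if v>15 else '.' for v in d[r,270:342]))
E
python3 diff.py
```

```text
[ 0.5389 -0.0699  0.0464] 0.08 [-0.1  0.2 -1. ] [-0.05 -0.    0.03]
-0.2 tail mid, top, bottom; tip [[256.3, 225.6], [256.3, 222.0], [256.3, 229.1], [298.2, 212.9]]
0 tail mid, top, bottom; tip [[256.0, 228.6], [256.0, 225.1], [256.0, 232.1], [299.3, 205.8]]
0.2 tail mid, top, bottom; tip [[256.3, 231.3], [256.3, 227.9], [256.2, 234.8], [299.2, 199.2]]
0.4 tail mid, top, bottom; tip [[257.0, 233.7], [257.1, 230.2], [257.0, 237.1], [298.0, 193.2]]
233 203
203 ........................##.............##...............
204 .........................................#..............
207 ........................................###.............
208 ........................................###.............
210 ......................................##................
211 ......................................###...............
212 .......................................#................
216 ...................................#..........##........
217 ..................................###.........#.........
218 .................................####.........#.........
219 ...........................
[... 4332 characters left out ...]
.......
208 #############.##....####.#####..#############.#.........................
210 ###...#...##########..###########..###.#.#.#............................
212 ####.......##.##..##############.......#................................
214 ##.#####...##################...........................................
216 ##.############..########...............................................
218 ####.####..##########...................................................
220 #######.#..######.......................................................
222 #########...##..........................................................
224 #########...............................................................
```

The cover stands at about 0.65 rad with its edge near (295,183)–(313,192), and the bar is tilted up about 0.35 rad beneath it. Now I lift and sweep it back past upright.

```bash
python3 -m jog '[[-1,[0,0,-10],0],[-1,[0,0,-20],0],[-1,[0,0,-28],0],[-1,[5,0,-34],0],[-1,[12,0,-40],0],[-1,[20,0,-46],0],[-1,[28,0,-51],0],[-1,[36,0,-54],0],[-1,[44,0,-56],0],[-1,[52,0,-57],0],[-1,[52,0,-57],0]]'|egrep '^t|eef|^force'; python3 diff.py|sed -n '16,60p'; python3 tilt.py | awk 'NR<7||/#/'|cut -c1-110
```

```text
t: 24.08
eef_pos: [0.5916, -0.0657, 0.1033]
force: [-0.1, -0.0, -0.7]
rows 140-226 step2, cols 270-342
140 .#.#############################........................................
142 #.###....#####################..........................................
144 #.####...#####################..........................................
146 ##.#######...#################..........................................
148 ###.###.###..################...........................................
150 #########..################.............................................
152 ########################.#..............................................
154 #####.##################................................................
156 ########################................................................
158 ##....#################...#.............................................
160 ####...################...#####.#.#.....................................
162 #######################.....#######.#...................................
164 ##########################..##.##########............................
[... 3960 characters left out ...]
##########...................
202 ..........................###########...................
203 .........................#############..................
204 ........................#############...................
205 .......................#############....................
206 ......................#############.....................
207 ......................############......................
208 .......................##########.......................
209 .......................#########........................
210 ........................#######.........................
211 .........................#####..........................
212 ..........................###...........................
```

The cover's corner is now near (332,172), about 1.5 rad. I push on back to the stop.

```bash
python3 -m jog '[[-1,[8,0,0],0],[-1,[16,0,2],0],[-1,[24,0,4],0],[-1,[32,0,5],0],[-1,[32,0,5],0]]'|egrep '^t|eef|^force'; python3 diff.py|sed -n '20,40p'
```

```text
t: 24.8
eef_pos: [0.6232, -0.0631, 0.0979]
force: [-1.0, -0.7, -0.7]
146 .###########.#########################..................................
148 ....################################....................................
150 .....###################.#######........................................
152 .###.#######.#########..##########......................................
154 ###..##################.##########......................................
156 .#...######...########.########.#####.#.................................
158 ....########.#########..#######..#...#######............................
160 ....##################.########.##...###.####...........................
162 ##.....###############.########.###...###########.......................
164 ######.....########################################.#####...............
166 ##########..###################################.....#########...........
168 .#......######################################.##..###############......
170 ............######################################.###################..
172 ...........#######################################.###################..
174 ..........#.##########################################################..
176 ..........###########################################################...
178 ...........#############################################.############...
180 ............######################################.#################....
182 .............################.#..###.#############..##.############.....
184 ............###################.#########..#######.....############.....
186 ..........##.#.###########.....###############.###...#############......
```

```bash
python3 -m jog '[[-1,[5,0,0],0],[-1,[9,0,0],0],[-1,[9,0,0],0]]'|egrep '^t|eef|^force'; python3 diff.py|sed -n '28,36p'
```

```text
t: 25.22
eef_pos: [0.6274, -0.063, 0.0968]
force: [-11.4, -0.7, -0.2]
162 ####.....#############...##########...############......................
164 ########.....######################################.#####...............
166 ###############################################.....##########..........
168 .....#...#########################################.###############......
170 ............###########################################################.
172 ....#......#######################################.####################.
174 ...........###########################################################..
176 ...........###########################################################..
178 ............#############################################.###########...
```

The cover is at its stop: 11 N, corner at (340,170). Now I retract and carry the bar to the tray.

```bash
python3 -m jog '[[-1,[-30,0,0],0],[-1,[-70,0,-5],0],[-1,[-110,0,-20],0],[-1,[-150,0,-40],0],[-1,[-180,0,-50],0],[-1,[-180,0,-50],0],[-1,[-180,0,-50],0]]'|egrep '^t|eef|^force'; python3 go.py .451 -.314 .12 -.1; python3 diff.py|sed -n '26,36p'
```

```text
t: 26.15
eef_pos: [0.4529, -0.0767, 0.1488]
force: [-0.5, 0.6, -0.4]
[-21.  236.4  28.8] 0.18
158 .....................................#######............................
160 ....................................####.####...........................
162 ..............................#####...############......................
164 .................................##################.#####...............
166 ............................###..##############.....##########..........
168 ...........................###########...##.####....##############......
170 .....####..................############.......##..#..##################.
172 ....#...##................#################.......#...#################.
174 .......##...##...........######################...#..#################..
176 ......##...###...........##########################..#################..
178 ...........###..........############################################....
```

```bash
python3 -m jog '[[-1,[-4,45,5],0.06],[-1,[-8,90,10],0.12],[-1,[-12,140,15],0.18],[-1,[-16,190,20],0.18],[-1,[-21,236,29],0.18],[-1,[-21,236,29],0.18],[-1,[-21,236,29],0.18]]'|egrep '^t|eef|^force'
python3 - <<'E'
from h import *
st=status.get_state();p=st['eef_pos'];w=st['ee_rot'][2];u=np.array([np.cos(w),np.sin(w),0]);g=p+[0,0,.0197]
f=optics.grab_frame("scene");hsv=cv2.cvtColor(f['color'],cv2.COLOR_RGB2HSV);m=cv2.inRange(hsv,(5,90,50),(20,255,255))
for a in(.2,.3,.4,.5):
    d=u*np.cos(a)+[0,0,np.sin(a)];print(a,proj(f,[g-.05*d,g-.05*d+[0,0,.012],g-.05*d-[0,0,.012],g+.125*d]).round(1).tolist())
c=proj(f,g)[0].astype(int);x0,y0=c[0]-35,c[1]-20;print(x0,y0)
for r in range(45): 
    q=''.join('#' if v else '.' for v in m[y0+r,x0:x0+70])
    if '#' in q: print(y0+r,q)
E
python3 m.py | sed -n '/tray/,/vial/p'; python3 go.py .451 -.314 .02 -.1
```

```text
t: 27.08
eef_pos: [0.45, -0.314, 0.1184]
force: [0.5, 1.5, 0.0]
0.2 [[289.0, 272.5], [289.3, 268.3], [288.7, 276.6], [350.5, 234.1]]
0.3 [[289.3, 273.9], [289.6, 269.8], [289.1, 278.0], [350.3, 230.3]]
0.4 [[289.9, 275.3], [290.2, 271.1], [289.6, 279.3], [349.6, 226.7]]
0.5 [[290.6, 276.4], [290.9, 272.3], [290.3, 280.5], [348.5, 223.4]]
272 240
240 .......................................###............................
241 .........................................##...........................
242 ..........................................##..........................
246 .........................................##...........................
247 ........................................####..........................
248 .......................................##..##.........................
249 .......................................#..............................
250 ......................................##..............................
251 ......................................##..............................
252 .......................................##.............................
25
[... 2432 characters left out ...]
=T[:3,3]
  File "h.py", line 5, in undist
    return cv2.undistortPoints(uv.reshape(-1,1,2),m,np.array([k,0,0,0,0.])).reshape(-1,2)
           ~~~~~~~~~~~~~~~~~~~^^^^^^^^^^^^^^^^^^^^^^^^^^^^^^^^^^^^^^^^^^^^^
cv2.error: OpenCV(4.12.0) /io/opencv/modules/calib3d/src/undistort.dispatch.cpp:347: error: (-215:Assertion failed) CV_IS_MAT(_src) && CV_IS_MAT(_dst) && (_src->rows == 1 || _src->cols == 1) && (_dst->rows == 1 || _dst->cols == 1) && _src->cols + _src->rows - 1 == _dst->rows + _dst->cols - 1 && (CV_MAT_TYPE(_src->type) == CV_32FC2 || CV_MAT_TYPE(_src->type) == CV_64FC2) && (CV_MAT_TYPE(_dst->type) == CV_32FC2 || CV_MAT_TYPE(_dst->type) == CV_64FC2) in function 'cvUndistortPointsInternal'
```

The tail is at about (289,271), with the bar over the tray and tilted about 0.25. I lower it and press it flat gently.

```bash
python3 -m jog '[[-1,[0,0,40],0],[-1,[0,0,75],0],[-1,[0,0,95],0],[-1,[0,0,100],0],[-1,[0,0,100],0]]' 20|egrep '^t|eef|^force'; python3 -m jog '[[-1,[0,0,5],0],[-1,[0,0,9],0],[-1,[0,0,13],0],[-1,[0,0,17],0],[-1,[0,0,17],0]]' 20|egrep '^t|eef|^force|wid'
```

```text
t: 27.85
eef_pos: [0.4508, -0.3135, 0.02]
force: [0.1, 0.4, 0.4]
t: 28.48
eef_pos: [0.453, -0.3147, 0.0039]
force: [2.6, -0.4, 5.5]
width: 0.0197
```

```bash
python3 -m jog '[[-1,[0,0,3],0],[-1,[0,0,5],0],[-1,[0,0,5],0]]' 20|egrep '^t|eef|^force|wid'; python3 -m jog '[[-1,[0,0,1.5],0],[-1,[0,0,1.5],0]]' 20|egrep '^t|eef|^force|wid'
```

```text
t: 28.85
eef_pos: [0.4521, -0.3144, -0.0014]
force: [4.2, -0.9, 5.5]
width: 0.0201
t: 29.1
eef_pos: [0.4509, -0.3141, -0.0036]
force: [2.9, -0.3, 4.3]
width: 0.02
```

Nearly flat. I open a little, let it settle, then go up.

```bash
python3 -m jog '[[-0.2,[0,0,0],0],[-0.2,[0,0,0],0],[-0.2,[0,0,0],0],[-0.2,[0,0,-3],0],[-0.2,[0,0,-15],0],[-0.2,[0,0,-50],0],[-0.2,[0,0,-100],0],[-0.2,[0,0,-160],0],[-0.2,[-20,20,-200],0],[-0.2,[-20,20,-200],0],[-0.2,[-20,20,-200],0]]'|egrep '^t|eef|^force|wid'
python3 - <<'E'
from h import *
for n,z in(("scene",.016),("top",.016)):
    f=optics.grab_frame(n);hsv=cv2.cvtColor(f['color'],cv2.COLOR_RGB2HSV);m=cv2.inRange(hsv,(5,90,50),(20,255,255))
    c=proj(f,[.45,-.314,.016])[0].astype(int);M=np.zeros_like(m);M[c[1]-20:c[1]+20,c[0]-25:c[0]+25]=255;m&=M
    k,l,q,cc=cv2.connectedComponentsWithStats(m)
    for i in range(1,k):
        if q[i,4]>15:
            ys,xs=np.nonzero(l==i);p=ray(f,np.c_[xs,ys],z)[:,:2];mu=p.mean(0);v=np.linalg.svd(p-mu)[2][0];v*=np.sign(v[0]);e=(p-mu)@v;w=(p-mu)@[-v[1],v[0]]
            print(n,q[i],cc[i].round(1),mu.round(4),'yaw',np.arctan2(v[1],v[0]).round(3),np.ptp(e).round(4),np.ptp(w).round(4))
E
python3 diff.py|sed -n '24,36p'
```

```text
t: 30.48
eef_pos: [0.4278, -0.3315, 0.1961]
force: [0.2, -0.9, -0.8]
width: 0.0352
scene [285 287  38  27 434] [303.7 300.2] [ 0.4505 -0.3147] yaw -0.06 0.1096 0.0342
154 ....................####################################################
156 .....................###################################################
158 ......................##################################################
160 ........................################################################
162 .................#####...###############################################
164 ..................###################################################...
166 ............###...##############...#################################....
168 ............########################...........#....################....
170 ..............############################.......##..##################.
172 .................######################################################.
174 .................####################################################...
176 ...........##########################################################...
178 .......#...################################################.########....
```

Run:
```python
from h import *
from station import order
f=optics.grab_frame("scene");A=np.load('/tmp/A_scene.npy');d=cv2.absdiff(A,f['color']).max(2)
for n,P in dict(vial=[.567,.015,.03],box=[.597,-.155,.02],pot1=[.625,.072,.04],bottle=[.697,-.188,.06],tube=[.472,.388,.01]).items():
    u=proj(f,P)[0].astype(int);print(n,np.median(d[u[1]-6:u[1]+7,u[0]-6:u[0]+7]))
print(order.job_done())
```

```text
vial 8.0
box 8.0
pot1 9.0
bottle 72.0
tube 20.0
the job is handed in; nothing more can be done
None
```

The battery cover was levered off its catch and swung back to its stop with the pry bar, the bar lies flat in the tool tray, and the job was handed in at about 30 s. In a last picture check the vial, cell box and left-hand pot looked unmoved. The bottle (change 72) and the tube (change 20) differed from the reference picture; the raised gripper and its shadow could explain both, but I did not confirm that before handing in, and I did not check the other pot or the cup.

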